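# Thermometer out of the tool rest and into the milk pitcher

## Task

Get the milk thermometer ready for steaming: draw it out of the sloping bore of the wooden tool rest, turn it upright with the probe pointing straight down and the front of its dial facing the robot's side of the bar, and lower the tip well down into the empty steel milk pitcher, touching neither its floor nor its wall. Finish while still holding the thermometer there in the gripper. Leave the pitcher standing where it is and do not disturb the other things on the bar.

Things in the scene. Friction and masses are not known exactly. Their poses are not given: they have to be found in the camera images.
- thermometer: lollipop-shaped thermometer, 146 mm long, 30 to 55 g: round dial 41 mm across, 11 mm thick; probe 4.2 mm thick, 105 mm long. Origin half-way along, in the plane of the dial's back (probe axis 3.5 mm before it); +y from tip to dial, +z the way the dial's front faces. Starts loose in the rest, probe 45 degrees from vertical, dial up and to the robot, front up and away
- probe_tip (a point): point of the thermometer's probe, 125.5 mm from the dial's centre along the probe
- dial_centre (a point): centre of the thermometer's dial, mid-thickness; at the start about 105 mm above the worktop, its rim free by 30 mm and more on both sides. To draw it out, pull it straight along the slope by 70 mm and more; tip and bore do not bind
- tool_rest: wooden wedge, fixed, 86 (x) x 156 (y) x 74 mm, origin under its middle; at yaw 0 it slopes up at 45 degrees to -x, the robot. The probe stands loosely in a 9 mm square bore, 70 mm deep along the slope, 40 mm to +y of the middle; an 18 mm wide tongue above the bore carries the dial's back. 48 mm to -y of the middle a brush, 34 mm wide, is fixed in it at the same slope, up to 120 mm high
- bore_mouth (a point): centre of the mouth of the bore in the tool rest, where the probe goes in; the bore runs down from it at 45 degrees, away from the robot (+x of the tool rest)
- pitcher: small empty steel milk pitcher, 65 mm across, 80 mm high, 0.15 to 0.27 kg, loose and upright. Origin under the middle of its 96 mm length over handle (+y) and spout (-y). Inside: a round well at least 38 mm across at the bottom and 50 mm at the rim, about the vertical through point pitcher_mouth, its floor 2 mm above the worktop
- pitcher_mouth (a point): centre of the pitcher's round mouth, on the axis of the round well, level with the rim, 80 mm above the worktop (8 mm from the origin, away from the handle)
- bar_edge (a point): a fixed point 100 mm above the front of the worktop, 10 mm in from its near edge, on the robot's side of the bar: the dial is read from that side (-x)
- timer: square kitchen timer, 58 x 62 x 18 mm; bystander
- spoon: steel spoon 130 mm long lying near the front edge; bystander
- milk_tin: green tin 57 mm across and 72 mm high, in front of the coffee grinder (fixed, about 0.4 m high, to the right of the work, y below -0.22); bystander
There are look-alikes about, which are no part of the job. What is shaped like the pitcher but black is not meant.

How it is judged:
By the outcome, as a careful person would: the job done as asked, in the order asked, and still so for the second after the job is handed in, while the arm keeps its last pose, push and grip.
It also fails if it takes over 38 s, if anything falls off the work surface, if the arm or the gripper's body presses on something with over 40 N, if the wrist force passes 120 N, or if a joint passes its speed limit or range.

## Robot

A 6-joint arm with a two-finger parallel gripper is mounted at the origin on a cart in front of the work surface, level with it; the furniture and walls round the work are solid. World frame = base frame: x ahead of the robot, y to its left, z up, the work surface at z = 0. Lengths are in m, angles in rad, forces in N, time in s.
With the tool pointing down it reaches from about 0.225 to 0.725 m from the base axis. Payload 3.1 kg.
Tool frame: the origin (TCP) lies midway between the tips of the shut fingers; the grasp point (between the pads) lies 19 mm behind it; z points along the fingers, y is the line along which they close (so a half turn about z gives the same grasp; the last joint's range is limited). The gripper opens to 85 mm and grips with 20 to 120 N. Pads are 22 mm wide; open, the fingers measure 114 mm over their backs; the gripper's body (76 mm by 85 mm) begins 54 mm behind the grasp point. The pads swing forward as they close: fully open they stand 13 mm farther back than shut.
Start: joints at [1.087, 0.048, 0.099, 1.622, 0, 1.443], TCP at [0.183, 0.492, 0.207] pointing down, gripper open.
Joint ranges: [-2.91, 2.91], [-0.99, 1.94], [-1.21, 1.42], [-2.12, 2.29], [-1.49, 1.47], [-3.14, 3.14]. Speed limits (rad/s): [2.79, 2.79, 3.14, 3.14, 3.14, 3.14].

## Interface

Orientations are given as a unit quaternion [w, x, y, z].
In Python, from plant import r gives the robot as it stands.
- The arm moves only by the tool move_arm, never from a script. Its argument "series" is a list of rows, each a list of 5 numbers: the shift along the tool's x, y, z in m, then the turn about the tool's z in degrees, then the finger opening in m, from 0 to 0.0854. A call has 1 to 10 rows; each row is the pose to reach, as a shift and turn from the pose commanded when the call began, along the tool's axes at that moment; what a row does not reach only later rows make up. A row lasts 1/10 s, in which the tool goes at most 50 mm and 8.59 degrees, less where a joint would pass 70% of its speed; a pose out of reach is approached as far as the arm can. A call with a gripper value outside its range is refused whole. The fingers move at their own pace and stop on an object; "newtons" is the grip in N (left out, the last holds). Time passes only in rows, so rows that repeat a pose let the fingers close. It gives the time, the measured TCP pose, the force, the opening and the grip force at its end, in the units of the state.
- r.observe(): the state, without advancing time (a new reading comes with each control period).
- r.camera(name): name is "side" or "top"; returns the picture (400x640x3 uint8, red, green, blue); there is no depth.
- r.get_calibration(name): a dict with "fovy" (degrees; the focal length in pixels is half the picture's height over the tangent of half this angle, whatever the lens; pixels are square), "cx", "cy" (the principal point, pixels), "T" (4x4, takes a point from camera to world coordinates). Camera axes: x right, y down, z forward; pixel columns grow to the right and rows downward; lengths in m; the calibration is good to about 2 mm. A picture is of the moment at which its call begins. get_calibration takes no time and is no camera call.
- r.sign_off(): hands the job in; it is judged then, once.
The state is a dict: "clock": time; "qpos": joint angles; "qvel": joint speeds; "joint_torque": joint torques, N m; "ee_pos": TCP position; "eef_rot": TCP orientation; "contact_force": force on the tool from outside, world axes, zero at the start; "wrist_torque": the same for the moment, N m; "opening": finger opening in m; "finger_force": force on a finger pad.
Only numpy, scipy, OpenCV 4.12 (cv2) and the standard library are available. Lean on these libraries where they do the work, as an engineer would, in place of code of your own. Each camera call takes 0.05 s, during which the arm holds its last target. There are 200 camera calls.

## Working session

There is one attempt and no reset: what is moved stays moved. The work goes in short steps, Python scripts to look and compute and a tool call to move; the robot and the scene stay as the last step left them, time stands still between calls to the robot, and variables do not carry over. Pictures are saved under pics/ and viewed, at most 11 in all, crops included, and the job is handed in when it is done.

Besides the shell and the picture viewer there is one more tool, called after ">>>" by a JSON object that holds its "fn" and its "kwargs", one argument or row to a line. move_arm: Moves the arm, as the interface text tells. Its arguments: {"type":"object","properties":{"series":{"type":"array","items":{"type":"array","items":{"type":"number"}}},"newtons":{"type":"number"}},"required":["series"]}

```bash
ls; mkdir -p pics; python3 - <<'E'
from plant import r
import cv2,numpy as np
np.set_printoptions(precision=4,suppress=True)
print(r.observe())
for n in("top","side"):
    cv2.imwrite(f"pics/{n}0.png",r.camera(n)[:,:,::-1]); print(n,r.get_calibration(n))
E
```

```text
pics
{'clock': 0.0, 'qpos': array([1.0872, 0.0487, 0.0976, 1.622 , 0.    , 1.443 ]), 'qvel': array([-0.0002, -0.0001,  0.0016, -0.0014, -0.0004,  0.0005]), 'joint_torque': array([  0.0012, -33.8782,  32.0014,   0.0202,  -0.    ,  -0.    ]), 'ee_pos': array([0.1826, 0.4915, 0.2057]), 'eef_rot': array([-0.0004,  0.177 ,  0.9842, -0.0011]), 'contact_force': array([0.8369, 0.5682, 0.2563]), 'wrist_torque': array([0.0445, 0.008 , 0.0186]), 'finger_force': 0.0, 'opening': 0.08543632135389792}
top {'fovy': 43.609650308793, 'cx': 312.7912717592512, 'cy': 200.57929065931467, 'T': array([[ 0.0201, -0.9838,  0.1779,  0.3287],
       [-0.9996, -0.0233, -0.0157,  0.0308],
       [ 0.0196, -0.1775, -0.9839,  1.0405],
       [ 0.    ,  0.    ,  0.    ,  1.    ]])}
side {'fovy': 56.50588070746921, 'cx': 324.2206308807546, 'cy': 193.43116693295008, 'T': array([[-0.9991,  0.0233, -0.0364,  0.5314],
       [ 0.0429,  0.4331, -0.9003,  0.8068],
       [-0.0052, -0.901 , -0.4337,  0.466 ],
       [ 0.    ,  0.    ,  0.    ,  1.    ]])}
```

View pics/top0.png

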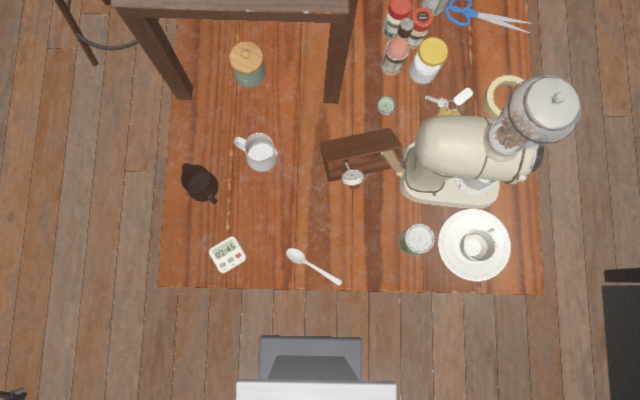

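View pics/side0.png

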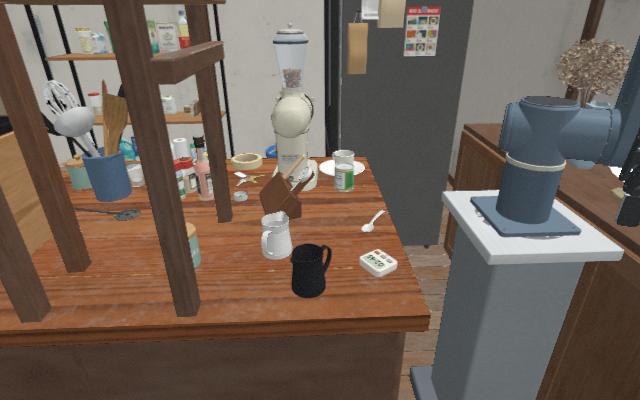

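The top view shows the tool rest at about (360,155) with the dial at (352,177), and the steel pitcher at (260,150), its handle up-left. The black look-alike is at (200,185). I'll enlarge both views.

```bash
python3 - <<'E'
import cv2,numpy as np
t=cv2.imread("pics/top0.png");s=cv2.imread("pics/side0.png")
cv2.imwrite("pics/topc.png",cv2.resize(t[115:205,225:425],None,fx=4,fy=4,interpolation=cv2.INTER_CUBIC))
a=cv2.resize(s[145:270,225:355],None,fx=4.8,fy=4.8,interpolation=cv2.INTER_CUBIC)
cv2.imwrite("pics/sidec.png",a)
E
```

```text
(no output)
```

View pics/topc.png

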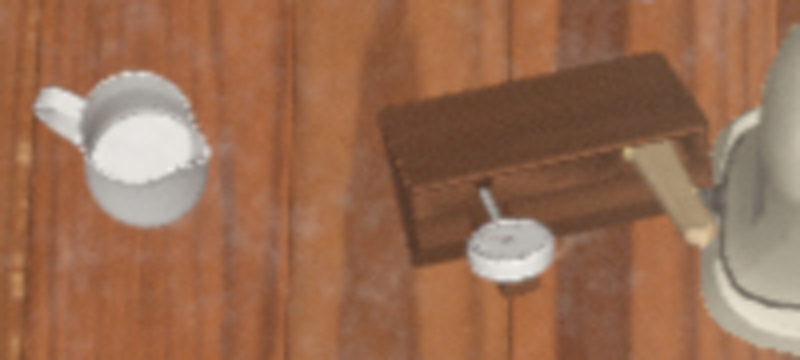

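View pics/sidec.png

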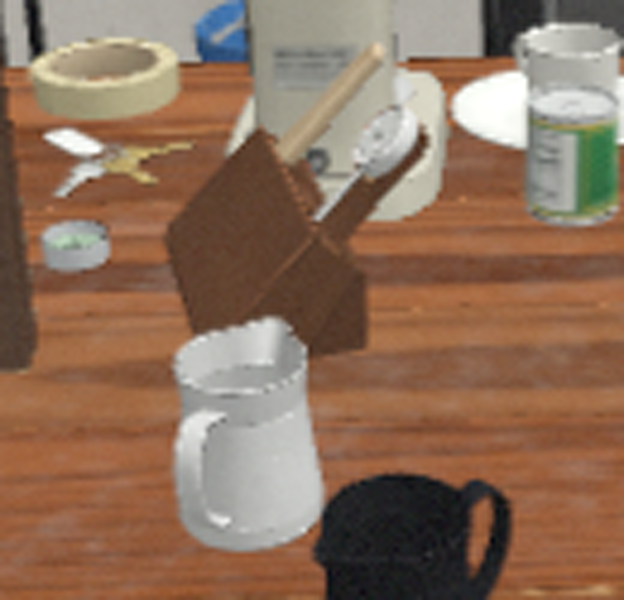

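Top crop: the dial is at about (511,247), the ridge runs (410,185)–(707,125), and the pitcher rim centre is about (141,126). Side crop: the dial is at about (387,141), the ridge ends are at (318,235) and (260,130), and the rim centre is about (240,365).

```bash
cat > h.py <<'E'
import numpy as np
from plant import r
np.set_printoptions(precision=4,suppress=True)
C={n:r.get_calibration(n) for n in("top","side")}
def ray(n,p):
    c=C[n];f=200/np.tan(np.radians(c["fovy"])/2)
    d=c["T"][:3,:3]@[(p[0]-c["cx"])/f,(p[1]-c["cy"])/f,1]
    return c["T"][:3,3],d/np.linalg.norm(d)
def proj(n,P):
    c=C[n];f=200/np.tan(np.radians(c["fovy"])/2)
    q=c["T"][:3,:3].T@(np.asarray(P)-c["T"][:3,3]); return np.array([c["cx"]+f*q[0]/q[2],c["cy"]+f*q[1]/q[2]])
def tri(pt,ps):
    A=np.zeros((3,3));b=np.zeros(3)
    for n,p in(("top",pt),("side",ps)):
        o,d=ray(n,p);M=np.eye(3)-np.outer(d,d);A+=M;b+=M@o
    X=np.linalg.solve(A,b); return X,proj("top",X)-pt,proj("side",X)-ps
def atz(n,p,z):
    o,d=ray(n,p); return o+d*(z-o[2])/d[2]
tc=lambda u,v:np.array([225+(u+.5)/4-.5,115+(v+.5)/4-.5])
sc=lambda u,v:np.array([225+(u+.5)/4.8-.5,145+(v+.5)/4.8-.5])
E
python3 - <<'E'
from h import *
for k,a,b,z in(("dial",(511,247),(387,141),.105),("mouth",(141,126),(240,365),.08),("ridge+",(410,185),(318,235),.074),("ridge-",(707,125),(260,130),.074)):
    a=tc(*a);b=sc(*b);print(k,*tri(a,b),"top@z",atz("top",a,z),"side@z",atz("side",b,z))
P,Q=atz("top",tc(410,185),.074),atz("top",tc(707,125),.074);d=P-Q
print(np.linalg.norm(d),np.degrees(np.arctan2(-d[0],d[1])))
E
```

```text
dial [ 0.5454 -0.0591  0.1048] [-0.0911  0.8077] [-0.6051 -0.1413] top@z [ 0.547  -0.0592  0.105 ] side@z [ 0.5439 -0.0576  0.105 ]
mouth [0.6096 0.1232 0.0764] [-0.041   0.6462] [-0.5979 -0.1468] top@z [0.6099 0.1228 0.08  ] side@z [0.6076 0.1303 0.08  ]
ridge+ [ 0.5819 -0.0114  0.0743] [-0.1191  1.2667] [-1.0136 -0.2487] top@z [ 0.5846 -0.0116  0.074 ] side@z [ 0.5795 -0.0105  0.074 ]
ridge- [ 0.6197 -0.1612  0.0706] [-0.0307  0.3864] [-0.2706 -0.0737] top@z [ 0.6195 -0.1606  0.074 ] side@z [ 0.6182 -0.1523  0.074 ]
0.15299696338976965 13.181615297966038
```

```bash
python3 - <<'E'
from h import *
for k,p in(("legA",(188,98)),("legB",(333,102))): print(k,atz("top",p,0))
for k,p in(("sA",(185,312)),("sB",(222,221)),("sC",(75,268)),("sD",(33,320))): print(k,atz("side",p,0))
for z in(.3,.4,.5,.6):print(z,atz("top",(120,10),z),atz("top",(355,14),z))
c,s=np.cos(np.radians(13.3)),np.sin(np.radians(13.3)); D=np.array([.5455,-.059,.105])
M=D+.0555*np.array([c,s,-1])/2**.5;print("mouth",M,(proj("top",M)-[225,115])*4,(proj("side",M)-[225,145])*4.8)
o=r.observe();print(o["ee_pos"])
E
```

```text
legA [0.7382 0.2915 0.    ]
legB [ 0.7378 -0.0257  0.    ]
sA [ 0.7549  0.3022 -0.    ]
sB [ 0.7553 -0.015   0.    ]
sC [1.0176 0.1642 0.    ]
sD [ 1.0083  0.3088 -0.    ]
0.3 [0.7658 0.3343 0.3   ] [ 0.7708 -0.0431  0.3   ]
0.4 [0.7067 0.2933 0.4   ] [ 0.7111 -0.0331  0.4   ]
0.5 [0.6477 0.2523 0.5   ] [ 0.6514 -0.0231  0.5   ]
0.6 [0.5887 0.2113 0.6   ] [ 0.5917 -0.0132  0.6   ]
mouth [ 0.5837 -0.05    0.0658] [483.9342 191.4005] [311.6011 214.9825]
[0.1826 0.4916 0.2058]
```

```bash
cat >> h.py <<'E'
from scipy.spatial.transform import Rotation as Ro
def plan(P,az=None):
    "tool shift (mm) and turn (deg) to TCP position P and azimuth az of tool y"
    o=r.observe();R=Ro.from_quat(o["eef_rot"],scalar_first=True).as_matrix()
    a=np.degrees(np.arctan2(R[1,1],R[0,1])); t=0 if az is None else (a-az)
    return 1000*R.T@(np.array(P)-o["ee_pos"]),"turn",t,"az",a,"tilt z",R[:,2]
E
python3 -c "
from h import *
print(plan([.5455,-.059,.175],-76.7))"
```

```text
(array([-531.9692, -389.5954,   31.5068]), 'turn', np.float64(146.3159197638024), 'az', np.float64(69.6159197638024), 'tilt z', array([-0.001, -0.002, -1.   ]))
```

>>> {"fn": "move_arm", "kwargs": {
  "series": [
    [-0.532,-0.39,0.03,146.3,0.06],
    [-0.532,-0.39,0.03,146.3,0.06],
    [-0.532,-0.39,0.03,146.3,0.06],
    [-0.532,-0.39,0.03,146.3,0.06],
    [-0.532,-0.39,0.03,146.3,0.06],
    [-0.532,-0.39,0.03,146.3,0.06],
    [-0.532,-0.39,0.03,146.3,0.06],
    [-0.532,-0.39,0.03,146.3,0.06],
    [-0.532,-0.39,0.03,146.3,0.06],
    [-0.532,-0.39,0.03,146.3,0.06]
  ],
  "newtons": 20
}}

```text
clock: 1.1
ee_pos: [0.4581, 0.073, 0.1837]
eef_rot: [-0.0, 0.802, 0.597, -0.0]
contact_force: [0.2, 1.3, -0.3]
opening: 0.0598
finger_force: 0.0
```

```bash
python3 -c "
from h import *
print(plan([.5455,-.059,.175],-76.7),r.observe()['qpos'])"
```

```text
(array([-101.3342,  121.6503,    8.6445]), 'turn', np.float64(59.99666892371237), 'az', np.float64(-16.703331076287633), 'tilt z', array([-0.0003,  0.0003, -1.    ])) [ 0.0131 -0.1149 -0.1056  1.5804  0.0003  1.8754]
```

>>> {"fn": "move_arm", "kwargs": {
  "series": [
    [-0.101,0.122,0.008,60,0.06],
    [-0.101,0.122,0.008,60,0.06],
    [-0.101,0.122,0.008,60,0.06],
    [-0.101,0.122,0.008,60,0.06],
    [-0.101,0.122,0.008,60,0.06],
    [-0.101,0.122,0.008,60,0.06],
    [-0.101,0.122,0.008,60,0.06],
    [-0.101,0.122,0.008,60,0.06],
    [-0.101,0.122,0.008,60,0.06]
  ]
}}

```text
clock: 2.0
ee_pos: [0.546, -0.0562, 0.1757]
eef_rot: [-0.0, 0.993, 0.121, -0.0]
contact_force: [-0.2, 0.4, 0.8]
opening: 0.0601
finger_force: 0.0
```

```bash
python3 -c "
from h import *
import cv2
print(plan([.5455,-.059,.083],-76.7))
t=r.camera('top');s=r.camera('side')
a=cv2.resize(t[110:230,270:430],(800,600)[:2] and (640,480),interpolation=cv2.INTER_CUBIC);cv2.imwrite('pics/t2.png',a[:,:,::-1])
b=cv2.resize(s[110:250,225:385],(640,560),interpolation=cv2.INTER_CUBIC);cv2.imwrite('pics/s2.png',b[:,:,::-1])"
```

```text
(array([-1.0741,  2.6423, 92.686 ]), 'turn', np.float64(0.5450391752597596), 'az', np.float64(-76.15496082474024), 'tilt z', array([-0.001 ,  0.0002, -1.    ]))
```

View pics/s2.png

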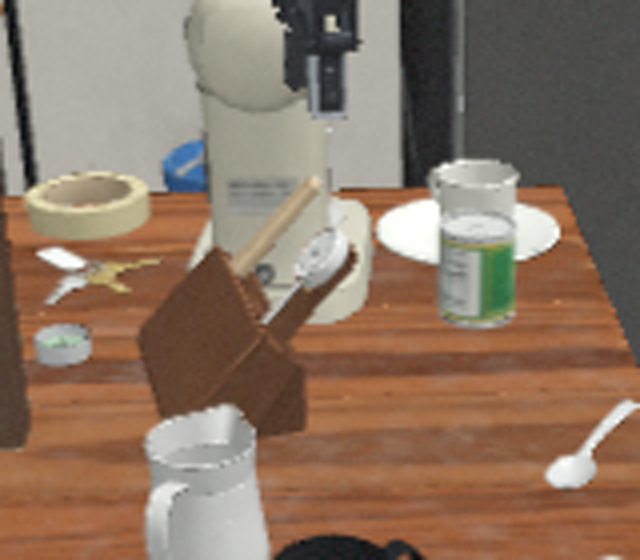

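The open fingers, with a fingertip at (328,115), hang directly above the dial at (323,258), and nothing is in the way. I'll lower and grip.

>>> {"fn": "move_arm", "kwargs": {
  "series": [
    [-0.001,0.002,0.04,0.5,0.06],
    [-0.001,0.002,0.08,0.5,0.06],
    [-0.001,0.002,0.092,0.5,0.06],
    [-0.001,0.002,0.092,0.5,0.05],
    [-0.001,0.002,0.092,0.5,0.03],
    [-0.001,0.002,0.092,0.5,0.03],
    [-0.001,0.002,0.092,0.5,0.03],
    [-0.001,0.002,0.092,0.5,0.03],
    [-0.001,0.002,0.092,0.5,0.03]
  ],
  "newtons": 20
}}

```text
clock: 3.0
ee_pos: [0.5472, -0.0588, 0.0861]
eef_rot: [0.001, 0.993, 0.115, 0.002]
contact_force: [0.5, -1.0, 3.2]
opening: 0.0332
finger_force: 19.8
```

```bash
python3 -c "
from h import *
import cv2
o=r.observe();print(o['ee_pos'],o['opening'],o['finger_force'],o['contact_force'])
c,s=np.cos(np.radians(13.3)),np.sin(np.radians(13.3))
print(plan(o['ee_pos']+.066*np.array([-c,-s,1])/2**.5))
"
```

```text
[ 0.5472 -0.0588  0.0861] 0.033156144121623196 19.761175786843523 [ 0.5033 -1.0427  3.2417]
(array([-46.5252,   0.1825, -46.8121]), 'turn', 0, 'az', np.float64(-76.83024387929451), 'tilt z', array([ 0.0034, -0.0009, -1.    ]))
```

```bash
python3 -c "
from h import *
import cv2
t=r.camera('top');s=r.camera('side')
a=cv2.resize(t[130:210,310:410],(500,400),interpolation=cv2.INTER_CUBIC)
b=cv2.resize(s[130:230,255:330],(300,400),interpolation=cv2.INTER_CUBIC);cv2.imwrite('pics/g3.png',np.hstack([a,b])[:,:,::-1])
o=r.observe();P=o['ee_pos'];print(o['opening'],o['finger_force'])
for z in(0,.019,.022):
  print((proj('top',P+[0,0,z])-[310,130])*5,(proj('side',P+[0,0,z])-[255,130])*4+[500,0])
"
```

```text
0.03314365700970624 20.22798540769145
[206.0205 242.3305] [696.5988 203.0121]
[210.7257 231.4019] [695.7339 175.3161]
[211.4854 229.6373] [695.596  170.8984]
```

View pics/g3.png

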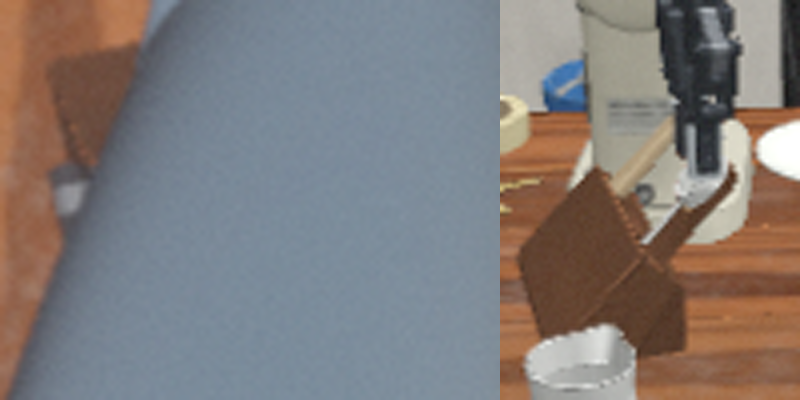

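```bash
python3 -c "
from h import *
for P,sz,off,k,ad in(([.546,-.0562,.1757],0,[225,110],4,0),([.5472,-.0588,.0861],0,[255,130],4,500)):
  for g in(.017,.03,.04):
    for z in(0,.01,.02,.03): print(g,z,(proj('side',np.array(P)+[-.23*g,.97*g,z])-off)*k+[ad,0])
"
```

```text
0.017 0 [320.5889 157.9253]
0.017 0.01 [320.1265 141.876 ]
0.017 0.02 [319.6596 125.6682]
0.017 0.03 [319.188  109.2997]
0.03 0 [325.6033 164.8297]
0.03 0.01 [325.1599 148.6077]
0.03 0.02 [324.7121 132.2236]
0.03 0.03 [324.2597 115.6748]
0.04 0 [329.549  170.2625]
0.04 0.01 [329.1209 153.9053]
0.04 0.02 [328.6886 137.3829]
0.04 0.03 [328.2519 120.6929]
0.017 0 [702.6172 213.3577]
0.017 0.01 [702.1849 198.6584]
0.017 0.02 [701.7485 183.8204]
0.017 0.03 [701.3081 168.842 ]
0.03 0 [707.4315 221.612 ]
0.03 0.01 [707.0168 206.7709]
0.03 0.02 [706.5981 191.7881]
0.03 0.03 [706.1754 176.6616]
0.04 0 [711.2159 228.1004]
0.04 0.01 [710.8153 213.1485]
0.04 0.02 [710.4109 198.0525]
0.04 0.03 [710.0026 182.8104]
```

The side crop shows the fingertips ending at (706,175), about 28 mm above the reported TCP. The 33 mm opening means they hold only the upper chord of the dial. I'll open, go 19 mm lower and regrip.

>>> {"fn": "move_arm", "kwargs": {
  "series": [
    [0,0,0,0,0.058],
    [0,0,0,0,0.058],
    [0,0,0.006,0,0.058],
    [0,0,0.019,0,0.058],
    [0,0,0.019,0,0.058],
    [0,0,0.019,0,0.03],
    [0,0,0.019,0,0.03],
    [0,0,0.019,0,0.03],
    [0,0,0.019,0,0.03],
    [0,0,0.019,0,0.03]
  ],
  "newtons": 20
}}

```text
clock: 4.1
ee_pos: [0.5461, -0.0585, 0.0655]
eef_rot: [0.0, 0.993, 0.115, 0.0]
contact_force: [0.4, 0.5, -0.9]
opening: 0.0381
finger_force: 20.1
```

```bash
python3 -c "
from h import *
import cv2
s=r.camera('side')
b=cv2.resize(s[130:230,255:330],(450,600),interpolation=cv2.INTER_CUBIC);cv2.imwrite('pics/g4.png',b[:,:,::-1])
o=r.observe();print(o['opening'],o['finger_force'],plan(o['ee_pos']))
"
```

```text
0.03846150776142178 20.142048499983503 (array([0., 0., 0.]), 'turn', 0, 'az', np.float64(-76.82832048670029), 'tilt z', array([ 0.0005, -0.0001, -1.    ]))
```

View pics/g4.png

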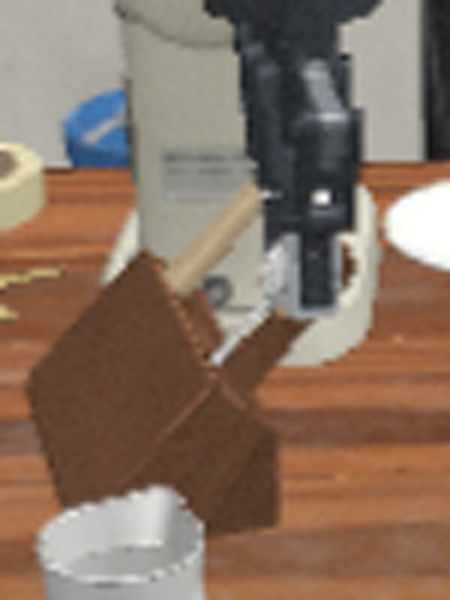

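The fingers now straddle the dial with the fingertips at about (318,310), but the 38 mm opening is still slightly off-centre, up the slope. I'll regrip 6 mm further down the slope.

>>> {"fn": "move_arm", "kwargs": {
  "series": [
    [0,0,0,0,0.055],
    [0,0,0,0,0.055],
    [0.004,0,0.005,0,0.055],
    [0.004,0,0.005,0,0.055],
    [0.004,0,0.005,0,0.03],
    [0.004,0,0.005,0,0.03],
    [0.004,0,0.005,0,0.03],
    [0.004,0,0.005,0,0.03]
  ],
  "newtons": 20
}}

```text
clock: 4.95
ee_pos: [0.5496, -0.0575, 0.0601]
eef_rot: [-0.0, 0.993, 0.115, -0.0]
contact_force: [-0.2, -0.2, -0.0]
opening: 0.0385
finger_force: 20.1
```

The reading is unchanged at 38.5, so this is a full-diameter grip. I'll draw it 64 mm up the slope, leaving the tip just inside the mouth as a pivot.

>>> {"fn": "move_arm", "kwargs": {
  "series": [
    [-0.01,0,-0.01,0,0.03],
    [-0.02,0,-0.02,0,0.03],
    [-0.03,0,-0.03,0,0.03],
    [-0.039,0,-0.039,0,0.03],
    [-0.045,0,-0.045,0,0.03],
    [-0.045,0,-0.045,0,0.03]
  ],
  "newtons": 20
}}

```text
clock: 5.55
ee_pos: [0.506, -0.0683, 0.1069]
eef_rot: [0.001, 0.993, 0.114, 0.001]
contact_force: [-1.4, 0.4, -0.8]
opening: 0.0383
finger_force: 20.2
```

```bash
python3 -c "
from h import *
import cv2
s=r.camera('side')
b=cv2.resize(s[110:230,255:355],(500,600),interpolation=cv2.INTER_CUBIC);cv2.imwrite('pics/g5.png',b[:,:,::-1])
o=r.observe();print(o['opening'],o['finger_force'],o['contact_force'],o['ee_pos'])
"
```

```text
0.03820021507556957 20.234077569102737 [ 0.4216  1.0711 -1.4541] [ 0.5061 -0.0681  0.106 ]
```

View pics/g5.png

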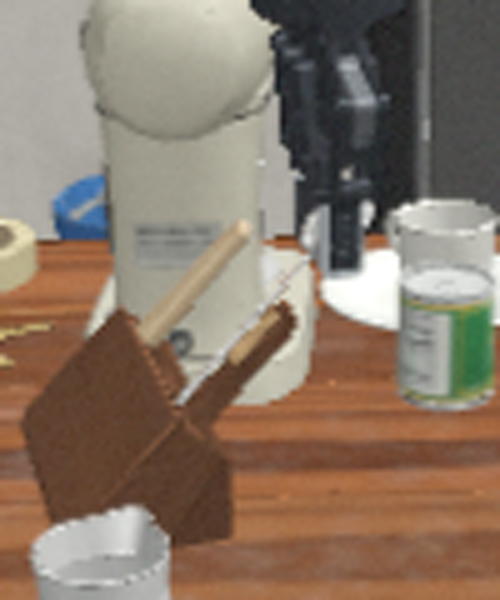

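The probe is drawn out along (310,255)–(178,400) with its tip still in the mouth, and the dial is centred in the pads. Next I'll swing the dial in an arc about the bore's upper lip to turn the probe upright.

>>> {"fn": "move_arm", "kwargs": {
  "series": [
    [0.008,0,-0.007,0,0.03],
    [0.017,0,-0.014,0,0.03],
    [0.026,0,-0.02,0,0.03],
    [0.035,0,-0.025,0,0.03],
    [0.044,0,-0.029,0,0.03],
    [0.054,0,-0.032,0,0.03],
    [0.064,0,-0.0345,0,0.03],
    [0.074,0,-0.036,0,0.03],
    [0.084,0,-0.037,0,0.03],
    [0.084,0,-0.037,0,0.03]
  ],
  "newtons": 20
}}

```text
clock: 6.6
ee_pos: [0.5881, -0.0484, 0.141]
eef_rot: [-0.0, 0.993, 0.115, -0.001]
contact_force: [0.1, -0.5, -1.0]
opening: 0.0382
finger_force: 20.2
```

```bash
python3 -c "
from h import *
import cv2
s=r.camera('side')
b=cv2.resize(s[90:230,235:355],(514,600),interpolation=cv2.INTER_CUBIC);cv2.imwrite('pics/g6.png',b[:,:,::-1])
o=r.observe();print(o['opening'],o['finger_force'],o['contact_force'],o['ee_pos'])
E=o['ee_pos']
for z in(.044,-.08):print((proj('side',E+[-.004,0,z])-[235,90])*600/140)
"
```

```text
0.038289560453755596 20.153128303845733 [-0.4358 -0.2999  0.2103] [ 0.5874 -0.0485  0.1411]
[226.0411 235.1869]
[236.0413 435.8733]
```

View pics/g6.png

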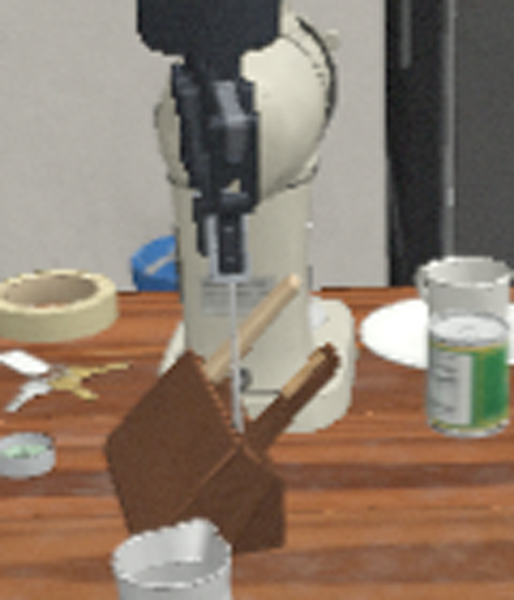

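The probe is nearly vertical, running (234,285)–(239,430), within about 1° of the expected vertical. I'll firm the grip and lift.

>>> {"fn": "move_arm", "kwargs": {
  "series": [
    [0,0,0,0,0.03],
    [0,0,-0.005,0,0.03],
    [0,0,-0.02,0,0.03],
    [0,0,-0.04,0,0.03],
    [0,0,-0.06,0,0.03],
    [0,0,-0.065,0,0.03]
  ],
  "newtons": 50
}}

```text
clock: 7.25
ee_pos: [0.589, -0.049, 0.2108]
eef_rot: [0.001, 0.993, 0.115, 0.003]
contact_force: [-0.4, 0.5, -0.2]
opening: 0.0371
finger_force: 50.0
```

```bash
python3 -c "
from h import *
print(r.observe()['opening'],plan([.604,.124,.205],90))"
```

```text
0.03709507454253359 (array([  53.9181, -165.0551,    5.7395]), 'turn', np.float64(-166.84181604390673), 'az', np.float64(-76.84181604390673), 'tilt z', array([ 0.0059, -0.001 , -1.    ]))
```

>>> {"fn": "move_arm", "kwargs": {
  "series": [
    [0.003,-0.008,0,-8,0.03],
    [0.006,-0.018,0,-16,0.03],
    [0.01,-0.03,0,-24,0.03],
    [0.013,-0.04,0,-32,0.03],
    [0.016,-0.05,0,-40,0.03],
    [0.02,-0.06,0,-48,0.03],
    [0.023,-0.07,0,-56,0.03],
    [0.026,-0.08,0,-64,0.03],
    [0.03,-0.09,0,-72,0.03],
    [0.033,-0.1,0,-80,0.03]
  ],
  "newtons": 50
}}

```text
clock: 8.25
ee_pos: [0.5968, 0.0566, 0.2066]
eef_rot: [-0.0, 0.685, 0.728, -0.0]
contact_force: [0.5, -0.4, 0.0]
opening: 0.0371
finger_force: 50.0
```

```bash
python3 -c "
from h import *
print(r.observe()['opening'],plan([.604,.124,.205],90))"
```

```text
0.03713709737999496 (array([66.7928, 11.2721,  1.624 ]), 'turn', np.float64(-86.50722366037608), 'az', np.float64(3.492776339623917), 'tilt z', array([-0.0005,  0.0002, -1.    ]))
```

>>> {"fn": "move_arm", "kwargs": {
  "series": [
    [0.008,0.001,0,-8.5,0.03],
    [0.016,0.002,0,-17,0.03],
    [0.024,0.003,0,-25.5,0.03],
    [0.032,0.005,0,-34,0.03],
    [0.04,0.006,0,-42.5,0.03],
    [0.048,0.008,0,-51,0.03],
    [0.055,0.009,0,-59.5,0.03],
    [0.061,0.01,0,-68,0.03],
    [0.065,0.011,0,-76,0.03],
    [0.067,0.011,0,-83,0.03]
  ],
  "newtons": 50
}}

```text
clock: 9.25
ee_pos: [0.6041, 0.1241, 0.2065]
eef_rot: [-0.0, 0.031, 1.0, 0.0]
contact_force: [0.4, -0.2, 0.4]
opening: 0.0374
finger_force: 50.0
```

>>> {"fn": "move_arm", "kwargs": {
  "series": [
    [0,0,0,-3.5,0.03],
    [0,0,0,-3.5,0.03],
    [0,0,0,-3.5,0.03]
  ],
  "newtons": 50
}}

```text
clock: 9.55
ee_pos: [0.6041, 0.1237, 0.2068]
eef_rot: [-0.0, 0.004, 1.0, -0.0]
contact_force: [0.1, 0.7, 0.4]
opening: 0.0374
finger_force: 50.0
```

```bash
python3 -c "
from h import *
import cv2
s=r.camera('side')
b=cv2.resize(s[110:270,220:340],(450,600),interpolation=cv2.INTER_CUBIC);cv2.imwrite('pics/g7.png',b[:,:,::-1])
o=r.observe();E=o['ee_pos'];print(plan([.604,.124,.205],90))
for n,P in(('dial',E+[.004,0,.044]),('tip',E+[.0055,0,-.0815]),('mouth',[.6096,.1232,.08]),('mouth_tri',[.6096,.1232,.0764])):print(n,(proj('side',P)-[220,110])*3.75)
"
```

```text
(array([0.1512, 0.3349, 1.946 ]), 'turn', np.float64(-0.4032210803186018), 'az', np.float64(89.5967789196814), 'tilt z', array([-0.0003,  0.    , -1.    ]))
dial [183.3642 114.4182]
tip [196.6587 336.3769]
mouth [202.1461 408.6768]
mouth_tri [202.5566 414.2777]
```

View pics/g7.png

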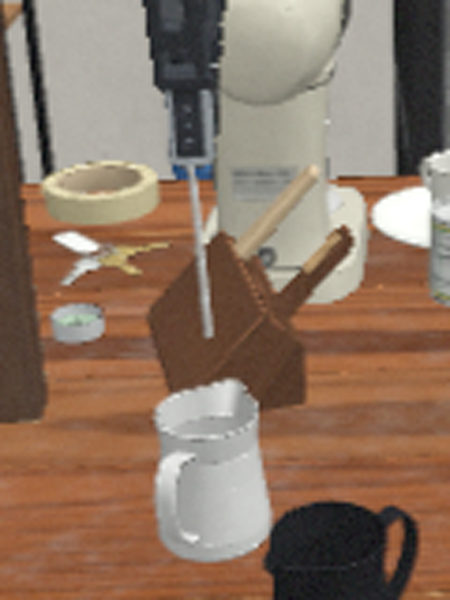

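The probe runs (193,163)–(209,336), so it is vertical within about 2°. The tip is above the mouth, whose rim centre is about (207,412), and roughly 3 mm too near the robot. I'll shift it and lower 100 mm.

>>> {"fn": "move_arm", "kwargs": {
  "series": [
    [-0.0035,0,0,-0.4,0.03],
    [-0.0035,0,0.02,-0.4,0.03],
    [-0.0035,0,0.04,-0.4,0.03],
    [-0.0035,0,0.06,-0.4,0.03],
    [-0.0035,0,0.075,-0.4,0.03],
    [-0.0035,0,0.088,-0.4,0.03],
    [-0.0035,0,0.096,-0.4,0.03],
    [-0.0035,0,0.1,-0.4,0.03],
    [-0.0035,0,0.1,-0.4,0.03],
    [-0.0035,0,0.1,-0.4,0.03]
  ],
  "newtons": 50
}}

```text
clock: 10.6
ee_pos: [0.6084, 0.1238, 0.1081]
eef_rot: [0.001, -0.001, 1.0, 0.0]
contact_force: [0.5, -0.1, 0.5]
opening: 0.0371
finger_force: 50.0
```

```bash
python3 -c "
from h import *
import cv2
s=r.camera('side');t=r.camera('top')
b=cv2.resize(s[150:270,235:325],(450,600),interpolation=cv2.INTER_CUBIC)
a=cv2.resize(t[110:205,225:275],(316,600),interpolation=cv2.INTER_CUBIC)
cv2.imwrite('pics/g8.png',np.hstack([b,a])[:,:,::-1])
o=r.observe();E=o['ee_pos'];print(E,o['contact_force'],o['wrist_torque'],o['opening'])
for n,P in(('dial',E+[0,0,.044]),('axis at rim',E*[1,1,0]+[0,0,.08]),('mouth',[.6096,.1232,.08])):print(n,(proj('side',P)-[235,150])*5)
"
```

```text
[0.6085 0.1238 0.1084] [ 0.5969  0.7107 -0.6068] [-0.0063  0.0121 -0.0022] 0.03676057696663045
dial [185.5984 188.7958]
axis at rim [196.9868 345.5869]
mouth [194.5282 344.9024]
```

View pics/g8.png

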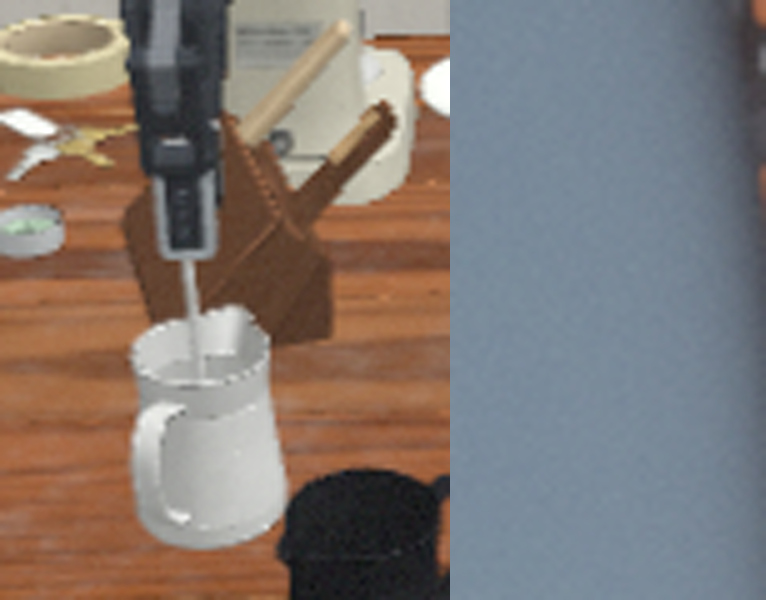

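The probe goes down through the middle of the rim at about (197,347), with no contact force, and the pitcher stands where it was. Handing in.

```bash
python3 -c "
from plant import r
print(r.sign_off())"
```

```text
the job is handed in; nothing more can be done
None
```

I handed the job in at about 11 s with the thermometer still held in the gripper. The probe is within about 2° of vertical, its tip is an estimated 25 mm above the worktop inside the pitcher with no contact force, and by my turn its dial faces the robot's side, though the fingers hid it from the side camera.

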